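# Exchange the worn impeller and sleeve on a pump shaft

## Task

Change the wear set on the pump shaft in the blue stand: fit the new silver impeller and, on top of it, the new brass sleeve, both fully home, and lay the rusty impeller and the blackened sleeve in the foam beds of the cartons that the new ones came out of, each in its own carton, to go back to the supplier. In the end every part stands upright, the impellers hub up; the green mat is free for parts that have to wait. Set the parts down rather than dropping them, and leave the grease tin and the roll of tape where they are.

Things in the scene. Friction and masses are not known exactly. Their poses are not given: they have to be found in the camera images.
- worn_impeller_center (a point): Rust-brown impeller, 46 mm high; the point is on its axis, 23 mm above its underside, z up along the axis. From below: neck 56 mm wide to 8 mm, two discs 95 mm across to 20 mm, then a round hub 36 mm in diameter up to 46 mm: grip it there, fingertips just above the discs. A 19 mm bore goes right through. 0.24 to 0.38 kg. Starts on the shaft, hub up.
- new_impeller_center (a point): Bright silver-white impeller, same shape, sizes and mass as the rusty one; the point is on its axis, 23 mm above its underside. It starts in the foam bed of its carton, hub up.
- worn_sleeve_center (a point): Blackened dark-brown sleeve, a plain upright tube 34 mm in diameter, 36 mm high, with a 19 mm bore right through; the point is on its axis half-way up (18 mm), z along the axis. Either end may be up. 0.11 to 0.18 kg. It starts on the shaft, standing on the hub of the rusty impeller.
- new_sleeve_center (a point): Yellow brass sleeve, same shape, sizes and mass as the blackened one; the point is on its axis 18 mm above its underside. It starts upright in the foam bed of the small carton.
- shaft_seat (a point): Fixed upright steel shaft, 15 mm thick, on a blue foot (120 mm wide, up to 23 mm high). The point: on its axis at the shoulder where the impeller rests, 26 mm above the bench; z up. The shaft is straight to 56 mm above the point, then tapers to a 6 mm wide tip at 68 mm. A part fully home: impeller from 0 to 46 mm above the point, then sleeve on its hub from 46 to 82 mm, hiding the tip.
- impeller_carton_bed (a point): Large open cardboard carton, fixed, 136 mm square with walls 28 mm high; the point is the centre of the round foam bed's floor, 3 mm above the bench. The bed is 110 mm in diameter and 14 mm deep (foam surface 17 mm above the bench).
- sleeve_carton_bed (a point): Small open cardboard carton, fixed, 86 mm square with walls 24 mm high; the point is the centre of the round foam bed's floor, 3 mm above the bench. The bed is 52 mm in diameter and 14 mm deep (foam surface 17 mm above the bench).
- bench_mat: Green rubber mat lying on the bench, fixed, 210 mm along its x by 130 mm along its y, 3 mm thick; origin at the centre of its underside. Empty at the start: room for one impeller and one sleeve side by side along x while they wait.
- grease_tin: Blue and white grease tin, 83 mm in diameter, 60 mm high, loose, at the back of the bench; origin at the centre of its underside. A bystander, not to be moved.
- tape_roll: Roll of blue insulation tape lying flat, 64 mm in diameter, 18 mm high, loose, near the front of the bench; origin at the centre of its underside. A bystander, not to be moved.
Mind the look-alikes: they are no part of the job. What is shaped like the part that bears worn_impeller_center but turquoise is not meant.

How it is judged:
At the end, for the whole second after the job is handed in: Silver impeller home on the shaft's shoulder, brass sleeve on its hub (axes within 6 mm, heights within 4 mm); rusty impeller and black sleeve on the floors of their foam beds (within 14 mm of centre, heights within 4 mm); all upright within 0.1 rad, impeller hubs up, released, at rest (horizontal distance between each of new_impeller_center, new_sleeve_center and shaft_seat below 0.006 m and z of new_impeller_center in the frame of shaft_seat between 0.019 and 0.027 m and angle between each of new_impeller_center, worn_impeller_center's own z axis and vertical below 0.1 rad and linear speed of each of new_impeller, new_sleeve, worn_impeller, worn_sleeve below 0.02 m/s and z of new_sleeve_center in the frame of shaft_seat between 0.06 and 0.068 m and angle between the z axis of new_sleeve_center and the z axis of shaft_seat, either way round below 0.1 rad and horizontal distance between worn_impeller_center and impeller_carton_bed below 0.014 m and z of worn_impeller_center in the frame of impeller_carton_bed between 0.019 and 0.027 m and horizontal distance between worn_sleeve_center and sleeve_carton_bed below 0.014 m and z of worn_sleeve_center in the frame of sleeve_carton_bed between 0.014 and 0.022 m and angle between the z axis of worn_sleeve_center and the z axis of sleeve_carton_bed, either way round below 0.1 rad); the robot touches nothing.
It fails at once if a part is dropped (it moves faster than 0.8 m/s outside the fingers) ((linear speed of worn_impeller above 0.8 m/s and contact force between the fingers and worn_impeller below 0.2 N) or (linear speed of new_impeller above 0.8 m/s and contact force between the fingers and new_impeller below 0.2 N) or (linear speed of worn_sleeve above 0.8 m/s and contact force between the fingers and worn_sleeve below 0.2 N) or (linear speed of new_sleeve above 0.8 m/s and contact force between the fingers and new_sleeve below 0.2 N)).
It fails at once if the grease tin or the roll of tape is moved by more than 30 mm (distance of any of grease_tin, tape_roll from where it was at the start of the episode above 0.03 m).
It also fails if it takes over 144 s, if anything falls off the work surface, if the arm or the gripper's body presses on something with over 40 N, if the wrist force passes 120 N, or if a joint passes its speed limit or range.

## Robot

A 7-joint arm with a two-finger parallel gripper is mounted at the origin on a cart in front of the work surface, level with it; the furniture and walls round the work are solid. World frame = base frame: x ahead of the robot, y to its left, z up, the work surface at z = 0. Lengths are in m, angles in rad, forces in N, time in s.
With the tool pointing down it reaches from about 0.4 to 0.85 m from the base axis. Payload 4.5 kg.
Tool frame: the origin (TCP) lies on the centre line of the jaws, within the pads' length; the fingertips stand 19 mm ahead of it and the grasp point (between the pads) is the TCP; z points along the fingers, y is the line along which they close (so a half turn about z gives the same grasp; the last joint's range is limited). The gripper opens to 88 mm and grips with 3 to 60 N. Pads are 18 mm wide; open, the fingers measure 123 mm over their backs; the gripper's body (75 mm by 187 mm) begins 45 mm behind the grasp point.
Start: joints at [1.285, 0.689, -0.195, 1.565, 0.157, 0.902, -0.215], TCP at [0.197, -0.593, 0.258] pointing down, gripper open.
Joint ranges: [-3.01, 3.01], [-0.46, 2.08], [-1.47, 1.51], [0.13, 2.56], [-1, 4.14], [0.04, 2.09], [-2.66, 2.66]. Speed limits (rad/s): [2.57, 2.57, 3.14, 3.14, 3.14, 3.14, 3.14].

## Interface

Orientations are given as a rotation vector (axis times angle).
In Python, from bench import * gives the robot as it stands.
- The arm moves only by the tool play_rows, never from a script. Its arguments are lists of equal length, an entry for each row: "offset": the shift along the tool's x, y, z in cm, a list of three; "turn": the turn about the tool's z in rad. In form: {"offset": [[dx, dy, dz], ...], "turn": [turn, ...]}. A call has 1 to 8 rows; each row shifts and turns the commanded pose from where the row before left it, along the tool's axes as they then stand; what a row does not reach is not made up. A row lasts 1/12 s, in which the tool goes at most 41.7 mm and 7.16 degrees, less where a joint would pass 70% of its speed; a pose out of reach is approached as far as the arm can. A call with a gripper value outside its range is refused whole. "fingers" is the closure, from -1 (fully open) to 1 (shut), set as the call begins (left out, the last holds). The fingers move at their own pace and stop on an object; "squeeze" is the grip in N (left out, the last holds). Time passes only in rows, so rows that do not move let the fingers close. It gives the time, the measured TCP pose, the force, the opening and the grip force at its end, in the units of the state.
- get_obs(): the state, without advancing time (a new reading comes with each control period).
- snapshot(name): name is "scene" or "top" or "wrist"; returns a dict with "pixels" (420x560x3 uint8, blue, green, red), "vertical_fov" (degrees; the focal length in pixels is half the picture's height over the tangent of half this angle, whatever the lens; pixels are square), "cx", "cy" (the principal point, pixels), "k1" (the pictures are not rectified: a ray, as slopes to the right and down, at radius r is drawn at 1 + k1 r^2 times it, then the intrinsics apply), "extrinsics" (4x4, takes a point from world to camera coordinates). Camera axes: x right, y down, z forward; pixel columns grow to the right and rows downward; lengths in m; the calibration is good to about 2 mm. A picture is of the moment at which its call begins. There is no depth.
- close_job(): hands the job in; it is judged then, once.
The state is a dict: "clock": time; "joints": joint angles; "qvel": joint speeds; "tau": joint torques, N m; "ee_pos": TCP position; "orientation": TCP orientation; "ft_force": force on the tool from outside, world axes, zero at the start; "moment": the same for the moment, N m; "grip_width": opening from 0.0 (shut) to 1.0 (fully open); "grip_force": force on a finger pad.
Only numpy, scipy, OpenCV 4.12 (cv2) and the standard library are available. Lean on these libraries where they do the work, as an engineer would, in place of code of your own. Each camera call takes 0.05 s, during which the arm holds its last target. There are 200 camera calls.

## Working session

There is one attempt and no reset: what is moved stays moved. The work goes in short steps, Python scripts to look and compute and a tool call to move; the robot and the scene stay as the last step left them, time stands still between calls to the robot, and variables do not carry over. Pictures are saved under pics/ and viewed, at most 15 in all, crops included, and the job is handed in when it is done.

Besides the shell and the picture viewer there is one more tool, called after "Request:" by a JSON object that holds its "op" and its "data". play_rows: Moves the arm, as the interface text tells. Its arguments: {"type":"object","properties":{"offset":{"type":"array"},"turn":{"type":"array"},"fingers":{"type":"number"},"squeeze":{"type":"number"}},"required":["offset","turn"]}

```bash
ls; mkdir -p pics
python3 - <<'E'
from bench import *
import cv2,numpy as np
o=get_obs();print({k:np.round(v,3) for k,v in o.items()})
for n in("scene","top"):
    s=snapshot(n);cv2.imwrite(f"pics/{n}0.png",s["pixels"]);print(n,s["vertical_fov"],s["cx"],s["cy"],s["k1"],np.round(s["extrinsics"],3).tolist())
    np.save(f"pics/{n}0.npy",s,allow_pickle=True)
E
```

```text
pics
{'clock': np.float64(0.0), 'joints': array([ 1.285,  0.69 , -0.195,  1.566,  0.157,  0.903, -0.215]), 'qvel': array([ 0.001, -0.001,  0.   , -0.001,  0.001, -0.001,  0.   ]), 'tau': array([ 0.0000e+00, -5.2756e+01, -1.2660e+00, -1.5343e+01, -5.3000e-02,
        7.0000e-03,  0.0000e+00]), 'ee_pos': array([ 0.196, -0.593,  0.257]), 'orientation': array([-3.1e+00, -5.0e-01,  1.0e-03]), 'ft_force': array([ 0.373, -0.298,  0.112]), 'moment': array([-0.017,  0.011,  0.012]), 'grip_force': np.float64(0.0), 'grip_width': np.float64(1.002)}
scene 42.09799621294845 285.7708503436523 206.43957746090797 -0.16585964019329005 [[-0.685, -0.728, -0.009, 0.366], [-0.545, 0.521, -0.657, 0.396], [0.483, -0.445, -0.754, 0.946], [0.0, 0.0, 0.0, 1.0]]
top 51.193845848157984 279.3524747784325 210.4591212455743 0.014625834344194654 [[0.021, -1.0, -0.012, -0.047], [-0.996, -0.02, -0.088, 0.578], [0.088, 0.014, -0.996, 1.25], [0.0, 0.0, 0.0, 1.0]]
```

View pics/scene0.png

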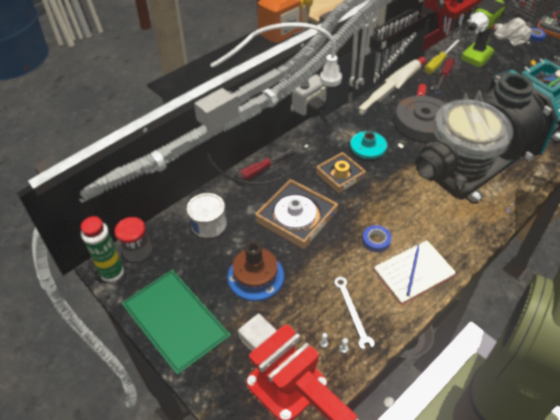

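View pics/top0.png

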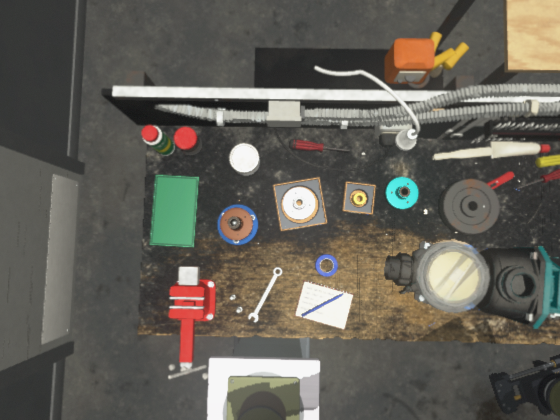

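Scene view: black sleeve on the shaft at about (253,250), silver hub (295,205), brass sleeve (342,166), mat (175,320). Top view: worn stack (237,223), silver (299,204), brass (360,198), turquoise decoy (402,192), mat centre (175,211), tin (244,159), tape (327,265).

```bash
cat > h.py <<'E'
from bench import *
import cv2,numpy as np
from scipy.spatial.transform import Rotation as R
def ray(s,px):
    f=s["pixels"].shape[0]/2/np.tan(np.radians(s["vertical_fov"])/2)
    K=np.array([[f,0,s["cx"]],[0,f,s["cy"]],[0,0,1]])
    u=cv2.undistortPoints(np.array([[px]],float),K,np.array([s["k1"],0,0,0]))[0,0]
    E=np.array(s["extrinsics"]);d=E[:3,:3].T@np.r_[u,1]
    return -E[:3,:3].T@E[:3,3],d/np.linalg.norm(d)
def onz(s,px,z):
    c,d=ray(s,px);return c+d*(z-c[2])/d[2]
def tri(views):
    A=0;b=0
    for s,px in views:
        c,d=ray(s,px);P=np.eye(3)-np.outer(d,d);A=A+P;b=b+P@c
    return np.linalg.solve(A,b)
def project(s,p):
    f=s["pixels"].shape[0]/2/np.tan(np.radians(s["vertical_fov"])/2)
    E=np.array(s["extrinsics"]);c=E[:3,:3]@p+E[:3,3];u=c[:2]/c[2]
    return u*(1+s["k1"]*(u@u))*f+np.array([s["cx"],s["cy"]])
def toolshift(p):  # cm shift in tool axes from present TCP to world p
    o=get_obs();return np.round(R.from_rotvec(o["orientation"]).as_matrix().T@(np.array(p)-o["ee_pos"])*100,2)
def load(n): return np.load(f"pics/{n}.npy",allow_pickle=True).item()
E
python3 - <<'E'
from h import *
a,b=load("scene0"),load("top0")
for n,p,q in [("worn sleeve top",(253,248),(236,223)),("new imp hub top",(295,205),(299,203)),("new sleeve top",(342,165),(360,198)),("tin top",(206,211),(244,157)),("tape",(377,237),(327,265))]:
    print(n,np.round(tri([(a,p),(b,q)]),3))
for q in [(157,176),(198,176),(193,246),(151,245)]: print("mat",np.round(onz(b,q,.003),3))
print("silv",onz(b,(299,204),.046),"brass",onz(b,(360,198),.036),"stack",onz(b,(236,223),.108))
for q in [(275,183),(322,178),(327,225),(280,231)]: print("carton",np.round(onz(b,q,.028),3))
for q in [(346,182),(375,183),(374,214),(344,212)]: print("scarton",np.round(onz(b,q,.024),3))
print(R.from_rotvec(get_obs()["orientation"]).as_matrix().round(3))
s=snapshot("wrist");cv2.imwrite("pics/w0.png",s["pixels"]);T=np.linalg.inv(s["extrinsics"]);print(T.round(3))
Rt=R.from_rotvec(get_obs()["orientation"]).as_matrix();print((Rt.T@(T[:3,3]-get_obs()["ee_pos"])).round(3),(Rt.T@T[:3,:3]).round(3),s["vertical_fov"])
E
```

```text
worn sleeve top [0.537 0.084 0.095]
new imp hub top [ 0.601 -0.092  0.036]
new sleeve top [ 0.619 -0.268  0.031]
tin top [0.731 0.069 0.036]
tape [ 0.423 -0.178  0.005]
mat [0.677 0.333 0.003]
mat [0.679 0.21  0.003]
mat [0.471 0.217 0.003]
mat [0.471 0.341 0.003]
silv [ 0.59688483 -0.09124568  0.046     ] brass [ 0.61880131 -0.26707398  0.036     ] stack [0.53517807 0.08079634 0.108     ]
carton [ 0.659 -0.021  0.028]
carton [ 0.676 -0.158  0.028]
carton [ 0.539 -0.174  0.028]
carton [ 0.519 -0.038  0.028]
scarton [ 0.667 -0.228  0.024]
scarton [ 0.665 -0.313  0.024]
scarton [ 0.574 -0.31   0.024]
scarton [ 0.578 -0.223  0.024]
[[ 0.949  0.314 -0.001]
 [ 0.314 -0.949  0.002]
 [-0.    -0.002 -1.   ]]
[[ 0.315 -0.914 -0.258  0.262]
 [-0.949 -0.304 -0.083 -0.573]
 [-0.002  0.271 -0.963  0.385]
 [ 0.     0.     0.     1.   ]]
[ 0.069  0.001 -0.128] [[ 0.001 -0.963 -0.271]
 [ 1.     0.001 -0.001]
 [ 0.001 -0.271  0.963]] 59.67888594016562
```

Request:
{"op": "play_rows", "data": {"offset": [[0, 0, -2.5], [0, 0, -2.5], [2.2, -2.2, 0], [2.2, -2.2, 0], [2.2, -2.2, 0], [2.2, -2.2, 0], [2.2, -2.2, 0], [2.2, -2.2, 0]], "turn": [0, 0, 0, 0, 0, 0, 0, 0]}}

```text
clock: 0.82
ee_pos: [0.2806, -0.425, 0.3076]
orientation: [-3.101, -0.5, 0.0]
ft_force: [1.1, 0.1, 0.2]
grip_width: 1.003
grip_force: 0.0
```

Request:
{"op": "play_rows", "data": {"offset": [[2.2, -2.2, 0], [2.2, -2.2, 0], [2.2, -2.2, 0], [2.2, -2.2, 0], [2.2, -2.2, 0], [2.2, -2.2, 0], [2.2, -2.2, 0], [2.2, -2.2, 0]], "turn": [0, 0, 0, 0, 0, 0, 0, 0]}}

```text
clock: 1.48
ee_pos: [0.3924, -0.2027, 0.3077]
orientation: [3.101, 0.5, -0.0]
ft_force: [0.8, -0.3, 0.6]
grip_width: 0.998
grip_force: 0.0
```

Request:
{"op": "play_rows", "data": {"offset": [[2.2, -2.2, 0], [2.2, -2.2, 0], [2.2, -2.2, 0], [2.2, -2.2, 0], [2.2, -2.2, 0], [2.2, -2.2, 0], [2.2, -2.2, 0], [2.2, -2.2, 0]], "turn": [0, 0, 0, 0, 0, 0, 0, 0]}}

```text
clock: 2.15
ee_pos: [0.5041, 0.0197, 0.3076]
orientation: [3.101, 0.5, -0.001]
ft_force: [1.2, -0.2, -0.2]
grip_width: 1.002
grip_force: 0.0
```

Request:
{"op": "play_rows", "data": {"offset": [[0, 0, 0], [0, 0, 0], [0, 0, 0], [0, 0, 0], [0, 0, 0]], "turn": [0.1, 0.1, 0.1, 0.02, 0]}}

```text
clock: 2.57
ee_pos: [0.5036, 0.0184, 0.3076]
orientation: [3.141, 0.002, -0.001]
ft_force: [-0.3, -0.3, -0.2]
grip_width: 0.999
grip_force: 0.0
```

Run:
```python
from h import *
s=snapshot("wrist");cv2.imwrite("pics/w1.png",s["pixels"]);np.save("pics/w1.npy",s,allow_pickle=True)
```

Request:
{"op": "play_rows", "data": {"offset": [[1, -2, 1], [1, -2, 1], [1, -2, 1], [0, 0, 1], [0, 0, 0]], "turn": [0, 0, 0, 0, 0]}}

```text
clock: 3.03
ee_pos: [0.5329, 0.0794, 0.2659]
orientation: [-3.141, -0.006, 0.005]
ft_force: [-0.5, -1.0, -0.3]
grip_width: 0.998
grip_force: 0.0
```

Run:
```python
from h import *
s=snapshot("wrist");np.save("pics/w2.npy",s,allow_pickle=True)
a=load("w1")["pixels"];cv2.imwrite("pics/w12.png",cv2.resize(np.hstack([a,s["pixels"]]),(800,300)))
cv2.imwrite("pics/w2.png",s["pixels"])
```

```text
(no output)
```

View pics/w1.png

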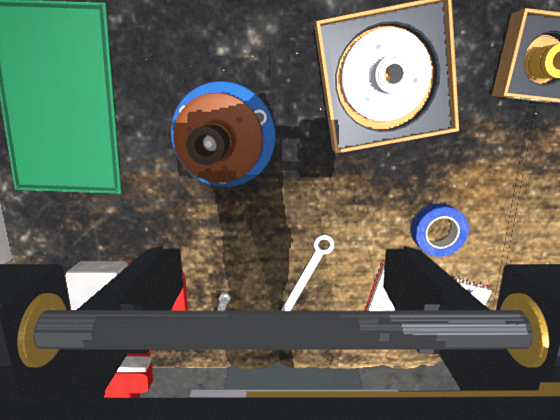

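View pics/w2.png

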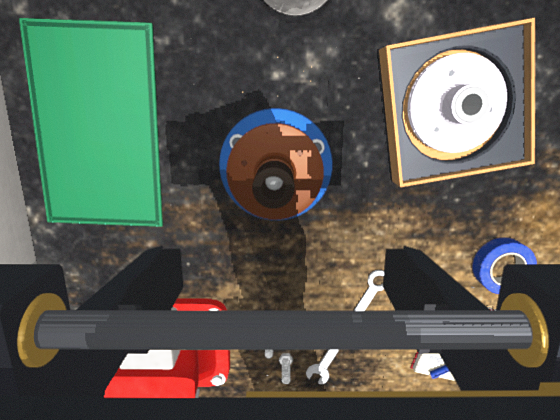

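Wrist views: w1 shows black sleeve top at (208,143), foot centre (223,134), silver hub (394,75), mat corners (105,3),(120,192),(15,190); w2 shows sleeve top (273,183), foot (276,164), silver hub (470,103), brass out of view.

Run:
```python
from h import *
a,b,t,sc=load("w1"),load("w2"),load("top0"),load("scene0")
f=lambda v:np.round(v,4)
print("sleeve",f(tri([(a,(208,143)),(b,(273,183)),(t,(236,223))])),f(onz(a,(208,143),.108)),f(onz(b,(273,183),.108)))
print("foot",f(tri([(a,(223,134)),(b,(276,164))])),f(onz(a,(223,134),.023)),f(onz(b,(276,164),.023)))
print("silver",f(tri([(a,(394,75)),(b,(470,103)),(t,(299,203))])),f(onz(a,(394,75),.049)),f(onz(b,(470,103),.049)))
for q in[(533,20),(533,163),(401,186),(382,48)]:print("carton",f(onz(b,q,.028)))
for q in[(22,19),(152,23),(161,226),(48,222)]:print("mat",f(onz(b,q,.003)))
print(toolshift(onz(b,(273,183),.108)*[1,1,0]+[0,0,.095]))
```

```text
sleeve [0.536  0.0849 0.0935] [0.5375 0.0832 0.108 ] [0.5392 0.0858 0.108 ]
foot [0.5374 0.0854 0.008 ] [0.5383 0.0832 0.023 ] [0.5402 0.0849 0.023 ]
silver [ 0.5999 -0.0921  0.0502] [ 0.5989 -0.0941  0.049 ] [ 0.6014 -0.0919  0.049 ]
carton [ 0.675  -0.1499  0.028 ]
carton [ 0.5435 -0.1747  0.028 ]
carton [ 0.519  -0.0431  0.028 ]
carton [ 0.65   -0.0134  0.028 ]
mat [0.6788 0.3333 0.003 ]
mat [0.675  0.2062 0.003 ]
mat [0.4658 0.2151 0.003 ]
mat [0.4699 0.3429 0.003 ]
[ 0.66 -0.77 17.18]
```

Request:
{"op": "play_rows", "data": {"offset": [[0.3, -0.25, 3], [0.3, -0.25, 3], [0, 0, 3], [0, 0, 3], [0, 0, 2.5], [0, 0, 1.5], [0, 0, 1], [0, 0, 0]], "turn": [0, 0, 0, 0, 0, 0, 0, 0], "fingers": -0.2}}

```text
clock: 3.75
ee_pos: [0.5391, 0.0822, 0.0966]
orientation: [3.141, -0.001, -0.004]
ft_force: [-0.7, 0.3, -1.2]
grip_width: 0.599
grip_force: 0.0
```

Run:
```python
from h import *
s=snapshot("wrist");np.save("pics/w3.npy",s,allow_pickle=True);cv2.imwrite("pics/w3.png",s["pixels"])
o=get_obs();print(o["ee_pos"],o["grip_width"],o["ft_force"],project(s,o["ee_pos"]))
```

```text
[0.53981763 0.08245872 0.0977487 ] 0.602940460887621 [0.11506245 0.82305207 0.78069425] [278.07826631 287.0385501 ]
```

View pics/w3.png

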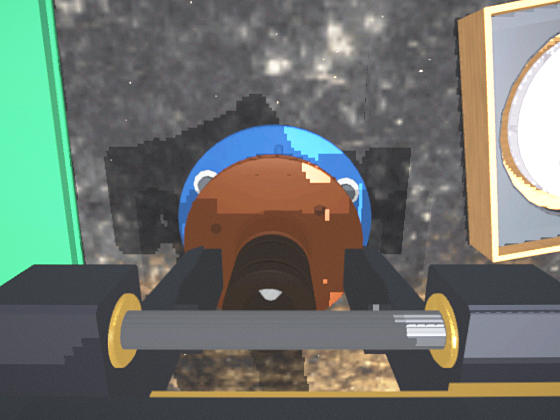

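w3: jaws straddle the black sleeve; its axis at column ~271 against jaw centre 278, so shift ~3 mm to the left, then close.

Request:
{"op": "play_rows", "data": {"offset": [[0, -0.3, 0], [0, 0, 0]], "turn": [0, 0]}}

```text
clock: 3.97
ee_pos: [0.5408, 0.087, 0.0991]
orientation: [-3.141, -0.0, -0.004]
ft_force: [-0.4, -0.2, 0.7]
grip_width: 0.599
grip_force: 0.0
```

Request:
{"op": "play_rows", "data": {"offset": [[0, 0, 0], [0, 0, 0], [0, 0, 0], [0, 0, 0], [0, 0, 0], [0, 0, 0]], "turn": [0, 0, 0, 0, 0, 0], "fingers": 1, "squeeze": 15}}

```text
clock: 4.47
ee_pos: [0.5402, 0.0864, 0.0983]
orientation: [-3.141, 0.0, -0.002]
ft_force: [-1.1, 0.1, 5.7]
grip_width: 0.39
grip_force: 15.0
```

Request:
{"op": "play_rows", "data": {"offset": [[0, 0, -1.5], [0, 0, -2], [0, 0, -1.5], [1.5, -3, 0], [1.5, -3, 0], [1.5, -3, 0], [1.5, -3, 0], [1.5, -3, 0]], "turn": [0, 0, 0, 0, 0, 0, 0, 0]}}

```text
clock: 5.13
ee_pos: [0.6148, 0.2374, 0.1473]
orientation: [3.141, -0.0, -0.002]
ft_force: [0.9, -1.1, -1.3]
grip_width: 0.387
grip_force: 15.0
```

Request:
{"op": "play_rows", "data": {"offset": [[1.5, -3, 0], [0.5, -0.5, 1], [0, 0, 3], [0, 0, 3], [0, 0, 2], [0, 0, 1], [0, 0, 0.5], [0, 0, 0]], "turn": [0, 0, 0, 0, 0, 0, 0, 0]}}

```text
clock: 5.8
ee_pos: [0.6344, 0.2709, 0.0417]
orientation: [3.141, -0.0, -0.002]
ft_force: [1.1, 0.2, 0.1]
grip_width: 0.39
grip_force: 15.0
```

Request:
{"op": "play_rows", "data": {"offset": [[0, 0, 0.5], [0, 0, 0.3], [0, 0, 0.1], [0, 0, 0]], "turn": [0, 0, 0, 0]}}

```text
clock: 6.13
ee_pos: [0.6351, 0.2713, 0.0342]
orientation: [-3.141, 0.0, -0.001]
ft_force: [0.1, 0.4, -1.4]
grip_width: 0.394
grip_force: 15.0
```

Request:
{"op": "play_rows", "data": {"offset": [[0, 0, 0.2], [0, 0, 0]], "turn": [0, 0]}}

```text
clock: 6.3
ee_pos: [0.6349, 0.2713, 0.0319]
orientation: [-3.142, 0.0, -0.0]
ft_force: [0.1, -0.4, -1.2]
grip_width: 0.392
grip_force: 15.0
```

Request:
{"op": "play_rows", "data": {"offset": [[0, 0, 0.2], [0, 0, 0]], "turn": [0, 0]}}

```text
clock: 6.47
ee_pos: [0.6347, 0.2712, 0.0295]
orientation: [3.141, -0.0, -0.0]
ft_force: [0.1, 0.3, -2.5]
grip_width: 0.391
grip_force: 15.0
```

Request:
{"op": "play_rows", "data": {"offset": [[0, 0, 0.15], [0, 0, 0]], "turn": [0, 0]}}

```text
clock: 6.63
ee_pos: [0.6348, 0.2712, 0.0294]
orientation: [3.141, -0.0, -0.0]
ft_force: [-2.2, -1.4, 6.8]
grip_width: 0.392
grip_force: 15.0
```

Request:
{"op": "play_rows", "data": {"offset": [[0, 0, 0], [0, 0, 0], [0, 0, 0], [0, 0, -1.5], [0, 0, -3], [0, 0, -3.5], [0, 0, -3.5], [0, 0, -1]], "turn": [0, 0, 0, 0, 0, 0, 0, 0], "fingers": -0.2}}

```text
clock: 7.3
ee_pos: [0.6381, 0.2727, 0.1603]
orientation: [-3.137, 0.001, -0.015]
ft_force: [1.1, 0.8, 0.9]
grip_width: 0.606
grip_force: 0.0
```

Request:
{"op": "play_rows", "data": {"offset": [[-1.5, 3, 0], [-1.5, 3, 0], [-1.5, 3, 0], [-1.5, 3, 0], [-1.5, 3, 0], [-1.5, 3, 0], [-0.5, 0.5, 0], [0, 0, 0]], "turn": [0, 0, 0, 0, 0, 0, 0, 0]}}

```text
clock: 7.97
ee_pos: [0.5385, 0.083, 0.1538]
orientation: [3.139, -0.007, -0.002]
ft_force: [-0.3, 0.0, -0.0]
grip_width: 0.599
grip_force: 0.0
```

Run:
```python
from h import *
s=snapshot("wrist");np.save("pics/w4.npy",s,allow_pickle=True);cv2.imwrite("pics/w4.png",s["pixels"])
o=get_obs();print(o["ee_pos"],o["grip_width"],o["ft_force"],project(s,np.array([.540,.0864,.094])))
```

```text
[0.53997877 0.08571306 0.15386364] 0.5959434076332898 [ 0.04114419 -0.03102702  0.32218116] [273.37267938 231.04844018]
```

View pics/w4.png

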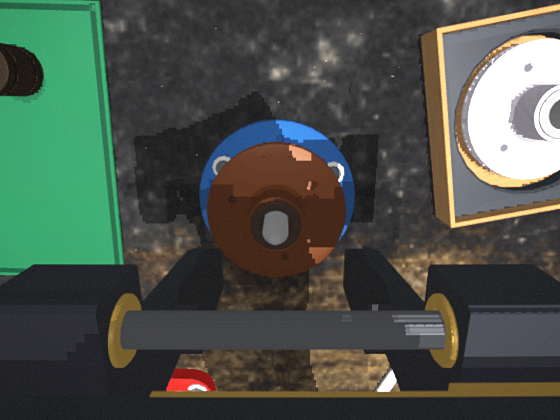

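w4: black sleeve upright on the mat (20,70); shaft tip at (275,232), aligned with the jaws over the rusty impeller.

Request:
{"op": "play_rows", "data": {"offset": [[0, 0, 2.5], [0, 0, 2.5], [0, 0, 2], [0, 0, 1], [0, 0, 0.5], [0, 0, 0], [0, 0, 0]], "turn": [0, 0, 0, 0, 0, 0, 0]}}

```text
clock: 8.6
ee_pos: [0.5406, 0.0871, 0.0687]
orientation: [-3.141, -0.001, -0.002]
ft_force: [0.9, -0.3, 0.3]
grip_width: 0.604
grip_force: 0.0
```

Request:
{"op": "play_rows", "data": {"offset": [[0, 0, 0], [0, 0, 0], [0, 0, 0], [0, 0, 0], [0, 0, 0], [0, 0, 0]], "turn": [0, 0, 0, 0, 0, 0], "fingers": 1, "squeeze": 30}}

```text
clock: 9.1
ee_pos: [0.5406, 0.0866, 0.0691]
orientation: [-3.141, 0.0, -0.003]
ft_force: [0.2, 0.9, 5.8]
grip_width: 0.407
grip_force: 30.0
```

Request:
{"op": "play_rows", "data": {"offset": [[0, 0, -1], [0, 0, -2], [0, 0, -2.5], [0, 0, -2], [0, 0, -1.5], [-0.2, -2.5, 0], [-0.2, -3, 0], [-0.2, -3, 0]], "turn": [0, 0, 0, 0, 0, 0, 0, 0]}}

```text
clock: 9.77
ee_pos: [0.5335, 0.1709, 0.1589]
orientation: [3.141, -0.005, -0.0]
ft_force: [1.8, 0.3, -3.4]
grip_width: 0.41
grip_force: 30.0
```

Request:
{"op": "play_rows", "data": {"offset": [[-0.2, -3, 0], [-0.2, -3, 0], [-0.2, -3, 0], [-0.2, -1.5, 0], [-0.1, 0, 2], [0, 0, 3], [0, 0, 2.5], [0, 0, 1.5]], "turn": [0, 0, 0, 0, 0, 0, 0, 0]}}

```text
clock: 10.43
ee_pos: [0.5229, 0.2752, 0.0658]
orientation: [3.139, 0.0, -0.007]
ft_force: [-0.2, -0.6, -3.5]
grip_width: 0.407
grip_force: 30.0
```

Request:
{"op": "play_rows", "data": {"offset": [[0, 0, 1], [0, 0, 0.5], [0, 0, 0.2], [0, 0, 0], [0, 0, 0]], "turn": [0, 0, 0, 0, 0]}}

```text
clock: 10.85
ee_pos: [0.5255, 0.2765, 0.0522]
orientation: [-3.141, 0.001, -0.002]
ft_force: [-0.0, -0.8, -3.1]
grip_width: 0.407
grip_force: 30.0
```

Request:
{"op": "play_rows", "data": {"offset": [[0, 0, 0.3], [0, 0, 0]], "turn": [0, 0]}}

```text
clock: 11.02
ee_pos: [0.5251, 0.2765, 0.0486]
orientation: [-3.141, 0.0, -0.001]
ft_force: [0.1, -0.0, -3.0]
grip_width: 0.406
grip_force: 30.0
```

Request:
{"op": "play_rows", "data": {"offset": [[0, 0, 0.2], [0, 0, 0]], "turn": [0, 0]}}

```text
clock: 11.18
ee_pos: [0.5249, 0.2764, 0.0462]
orientation: [-3.141, 0.0, -0.0]
ft_force: [-0.2, -0.4, -4.2]
grip_width: 0.407
grip_force: 30.0
```

Request:
{"op": "play_rows", "data": {"offset": [[0, 0, 0.15], [0, 0, 0], [0, 0, 0]], "turn": [0, 0, 0]}}

```text
clock: 11.43
ee_pos: [0.5249, 0.2763, 0.0461]
orientation: [-3.142, 0.0, -0.001]
ft_force: [-2.3, -1.0, 8.5]
grip_width: 0.404
grip_force: 30.0
```

Request:
{"op": "play_rows", "data": {"offset": [[0, 0, 0], [0, 0, 0], [0, 0, 0], [0, 0, -1.5], [0, 0, -3], [0, 0, -3.5], [0, 0, -3.5], [0, 0, -1]], "turn": [0, 0, 0, 0, 0, 0, 0, 0], "fingers": -0.2}}

```text
clock: 12.1
ee_pos: [0.5274, 0.2776, 0.1746]
orientation: [-3.137, 0.001, -0.011]
ft_force: [1.2, 0.0, 0.3]
grip_width: 0.599
grip_force: 0.0
```

Request:
{"op": "play_rows", "data": {"offset": [[0.6, 3, 0], [0.6, 3, 0], [0.6, 3, 0], [0.6, 3, 0], [0.6, 3, 0], [0.6, 3, 0], [0.6, 3, 0], [0.6, 3, 0]], "turn": [0, 0, 0, 0, 0, 0, 0, 0]}}

```text
clock: 12.77
ee_pos: [0.5728, 0.0347, 0.1692]
orientation: [3.141, -0.0, -0.001]
ft_force: [0.2, -0.2, -0.2]
grip_width: 0.604
grip_force: 0.0
```

Request:
{"op": "play_rows", "data": {"offset": [[0.6, 3, 0], [0.6, 3, 0], [0.6, 3, 0], [0.6, 3, 0], [0.3, 0.9, 0], [0, 0, 0], [0, 0, 0]], "turn": [0, 0, 0, 0, 0, 0, 0]}}

```text
clock: 13.35
ee_pos: [0.5995, -0.0919, 0.1692]
orientation: [-3.14, 0.001, 0.001]
ft_force: [-0.5, 0.2, -0.5]
grip_width: 0.6
grip_force: 0.0
```

Run:
```python
from h import *
s=snapshot("wrist");np.save("pics/w5.npy",s,allow_pickle=True);cv2.imwrite("pics/w5.png",s["pixels"])
o=get_obs();print(o["ee_pos"],o["grip_width"],o["ft_force"],project(s,o["ee_pos"]*[1,1,0]+[0,0,.049]))
```

```text
[ 0.59953185 -0.09035883  0.16935969] 0.6010527672108914 [-0.00357585  0.71454436  0.20738986] [278.74004556 203.85359626]
```

View pics/w5.png

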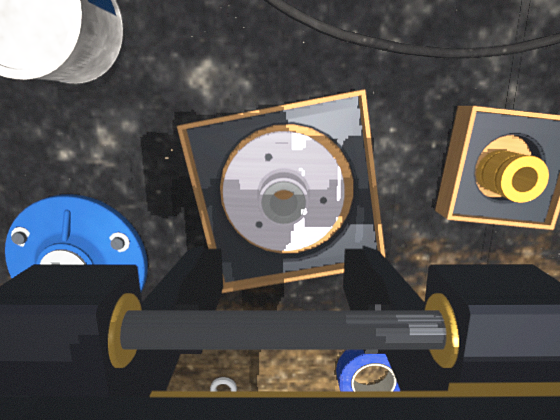

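w5: silver hub ring at (284,201), jaw axis at (279,204); bed circle centre about (287,189); brass sleeve top (521,179).

Run:
```python
from h import *
s=load("w5");f=lambda v:np.round(v,4)
print("hub",f(onz(s,(284,201),.049)),"bed",f(onz(s,(287,189),.017)),"brass",f(onz(s,(521,179),.039)),f(tri([(s,(521,179)),(load("top0"),(360,198))])))
print("corn",f(np.mean([onz(s,q,.028) for q in[(180,127),(366,92),(383,262),(222,292)]],0)))
print("foot hub shoulder",f(onz(s,(75,258),.023)))
print("sc corners",[f(onz(s,q,.024)) for q in[(471,107),(450,218)]])
```

```text
hub [ 0.6016 -0.0941  0.049 ] bed [ 0.6027 -0.0965  0.017 ] brass [ 0.6154 -0.2647  0.039 ] [ 0.6169 -0.2655  0.0397]
corn [ 0.5977 -0.0968  0.028 ]
foot hub shoulder [0.5464 0.0761 0.023 ]
sc corners [array([ 0.6652, -0.2291,  0.024 ]), array([ 0.5811, -0.2242,  0.024 ])]
```

Request:
{"op": "play_rows", "data": {"offset": [[0.2, 0.3, 2.5], [0, 0, 3], [0, 0, 2.5], [0, 0, 2], [0, 0, 1.3], [0, 0, 0.7], [0, 0, 0.3], [0, 0, 0]], "turn": [0, 0, 0, 0, 0, 0, 0, 0]}}

```text
clock: 14.07
ee_pos: [0.602, -0.0948, 0.0468]
orientation: [-3.141, -0.001, -0.0]
ft_force: [0.3, -0.3, 0.1]
grip_width: 0.598
grip_force: 0.0
```

Request:
{"op": "play_rows", "data": {"offset": [[0, 0, 0], [0, 0, 0], [0, 0, 0], [0, 0, 0], [0, 0, 0], [0, 0, 0]], "turn": [0, 0, 0, 0, 0, 0], "fingers": 1}}

```text
clock: 14.57
ee_pos: [0.6026, -0.0954, 0.0478]
orientation: [-3.141, -0.0, -0.003]
ft_force: [-1.5, 1.3, 6.3]
grip_width: 0.415
grip_force: 30.0
```

Request:
{"op": "play_rows", "data": {"offset": [[0, 0, -1], [0, 0, -2], [0, 0, -3], [0, 0, -3], [0, 0, -2], [-1, -2, 0], [-1, -3, 0], [-1, -3, 0]], "turn": [0, 0, 0, 0, 0, 0, 0, 0]}}

```text
clock: 15.23
ee_pos: [0.5712, -0.0168, 0.1575]
orientation: [3.14, -0.006, 0.001]
ft_force: [0.9, 0.6, -2.8]
grip_width: 0.412
grip_force: 30.0
```

Request:
{"op": "play_rows", "data": {"offset": [[-1, -3, 0], [-1, -3, 0], [-1, -3, 0], [-0.1, -1.1, 0], [0, 0, 0], [0, 0, 0]], "turn": [0, 0, 0, 0, 0, 0]}}

```text
clock: 15.73
ee_pos: [0.5408, 0.085, 0.1569]
orientation: [3.141, 0.001, -0.0]
ft_force: [0.5, -0.8, -3.4]
grip_width: 0.414
grip_force: 30.0
```

Run:
```python
from h import *
s=snapshot("wrist");np.save("pics/w6.npy",s,allow_pickle=True);cv2.imwrite("pics/w6.png",s["pixels"])
o=get_obs();print(o["ee_pos"],o["grip_width"],o["ft_force"],project(s,np.array([.5405,.0862,.094])),project(s,o["ee_pos"]))
```

```text
[0.54111629 0.08351728 0.15682708] 0.41006655922539287 [ 0.55749032 -0.15377672 -2.5341003 ] [277.73466073 232.35960614] [282.62246203 286.50225604]
```

View pics/w6.png

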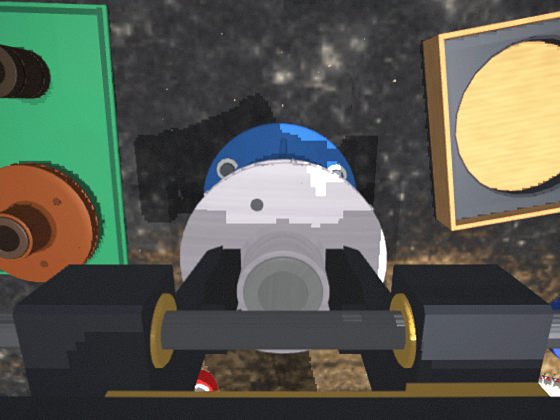

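w6: silver impeller held level above the foot (foot columns 203–356, hub at 282); rusty impeller and black sleeve stand on the mat; the bed is empty.

Request:
{"op": "play_rows", "data": {"offset": [[0, -0.15, 0.8], [0, 0, 0.8], [0, 0, 0.8], [0, 0, 0]], "turn": [0, 0, 0, 0]}}

```text
clock: 16.12
ee_pos: [0.5397, 0.0856, 0.1306]
orientation: [3.14, -0.002, -0.006]
ft_force: [-1.1, -0.3, -3.4]
grip_width: 0.413
grip_force: 30.0
```

Request:
{"op": "play_rows", "data": {"offset": [[0, 0, 0.8], [0, 0, 0.8], [0, 0, 0.8], [0, 0, 0]], "turn": [0, 0, 0, 0]}}

```text
clock: 16.45
ee_pos: [0.5398, 0.0866, 0.1069]
orientation: [3.141, 0.0, -0.004]
ft_force: [0.1, 0.5, -2.8]
grip_width: 0.41
grip_force: 30.0
```

Request:
{"op": "play_rows", "data": {"offset": [[0, 0, 1], [0, 0, 1], [0, 0, 0.8], [0, 0, 0.4], [0, 0, 0.2], [0, 0, 0]], "turn": [0, 0, 0, 0, 0, 0]}}

```text
clock: 16.95
ee_pos: [0.5396, 0.0867, 0.0738]
orientation: [3.141, 0.0, -0.005]
ft_force: [-5.3, 0.1, -4.9]
grip_width: 0.414
grip_force: 30.0
```

Request:
{"op": "play_rows", "data": {"offset": [[0, 0, 0.2], [0, 0, 0]], "turn": [0, 0]}}

```text
clock: 17.12
ee_pos: [0.5396, 0.0867, 0.0724]
orientation: [3.141, 0.0, -0.004]
ft_force: [-5.8, 0.6, -3.5]
grip_width: 0.416
grip_force: 30.0
```

Request:
{"op": "play_rows", "data": {"offset": [[0, 0, 0.15], [0, 0, 0], [0, 0, 0]], "turn": [0, 0, 0]}}

```text
clock: 17.37
ee_pos: [0.5396, 0.0867, 0.0712]
orientation: [3.141, 0.0, -0.004]
ft_force: [-6.1, -0.2, -2.7]
grip_width: 0.412
grip_force: 30.0
```

Request:
{"op": "play_rows", "data": {"offset": [[-0.15, 0, 0], [0, 0, 0.1], [0, 0, 0]], "turn": [0, 0, 0]}}

```text
clock: 17.62
ee_pos: [0.5394, 0.0867, 0.0709]
orientation: [3.141, -0.001, 0.001]
ft_force: [-5.5, -0.3, 2.1]
grip_width: 0.41
grip_force: 30.0
```

Request:
{"op": "play_rows", "data": {"offset": [[0, 0, 0.15], [0, 0, 0], [0, 0, 0]], "turn": [0, 0, 0]}}

```text
clock: 17.87
ee_pos: [0.5394, 0.0867, 0.0707]
orientation: [3.141, -0.001, 0.002]
ft_force: [-7.9, -0.4, 15.7]
grip_width: 0.409
grip_force: 30.0
```

Request:
{"op": "play_rows", "data": {"offset": [[0, 0, 0], [0, 0, 0], [0, 0, 0], [0, 0, -1.5], [0, 0, -3], [0, 0, -3], [0, 0, -2], [-0.2, -3, 0]], "turn": [0, 0, 0, 0, 0, 0, 0, 0], "fingers": -0.2}}

```text
clock: 18.53
ee_pos: [0.542, 0.11, 0.1679]
orientation: [3.138, -0.018, 0.016]
ft_force: [0.6, -1.1, 0.1]
grip_width: 0.602
grip_force: 0.0
```

Request:
{"op": "play_rows", "data": {"offset": [[-0.2, -3, 0], [-0.2, -3, 0], [-0.2, -3, 0], [-0.2, -3, 0], [-0.3, -3, 0], [0, -1, 0], [0, 0, 0], [0, 0, 0]], "turn": [0, 0, 0, 0, 0, 0, 0, 0]}}

```text
clock: 19.2
ee_pos: [0.527, 0.276, 0.1636]
orientation: [3.141, -0.0, 0.002]
ft_force: [0.1, -0.2, 0.3]
grip_width: 0.599
grip_force: 0.0
```

Run:
```python
from h import *
o=get_obs();print(o["ee_pos"],o["orientation"],toolshift([.525,.2763,.047]))
s=snapshot("wrist");np.save("pics/w7.npy",s,allow_pickle=True)
t=snapshot("top");cv2.imwrite("pics/w7.png",np.vstack([cv2.resize(s["pixels"],(400,300)),cv2.resize(t["pixels"][140:290,140:340],(400,300))]))
```

```text
[0.52702902 0.27600352 0.16363813] [ 3.14067282e+00 -3.50828841e-04  1.70201815e-03] [-0.22 -0.04 11.66]
```

View pics/w7.png

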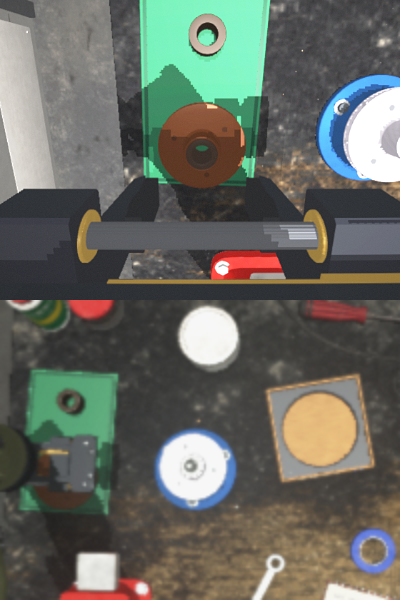

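w7: silver impeller sits level on the shaft (wrist crop right edge); rusty impeller centred between jaws at (202,148); black sleeve on mat (208,35); carton bed empty.

Request:
{"op": "play_rows", "data": {"offset": [[-0.2, 0, 3], [0, 0, 3], [0, 0, 2.5], [0, 0, 1.7], [0, 0, 1], [0, 0, 0.4], [0, 0, 0], [0, 0, 0]], "turn": [0, 0, 0, 0, 0, 0, 0, 0]}}

```text
clock: 19.97
ee_pos: [0.5252, 0.2763, 0.0485]
orientation: [-3.141, 0.002, -0.002]
ft_force: [-0.6, 0.8, -0.3]
grip_width: 0.6
grip_force: 0.0
```

Request:
{"op": "play_rows", "data": {"offset": [[0, 0, 0], [0, 0, 0], [0, 0, 0], [0, 0, 0], [0, 0, 0], [0, 0, 0]], "turn": [0, 0, 0, 0, 0, 0], "fingers": 1}}

```text
clock: 20.47
ee_pos: [0.5249, 0.2769, 0.0486]
orientation: [-3.141, 0.0, -0.002]
ft_force: [-0.6, -0.2, 5.5]
grip_width: 0.41
grip_force: 30.2
```

Run:
```python
from h import *
t=load("top0")
print(onz(t,(299.5,204.5),.017),get_obs()["ee_pos"],get_obs()["grip_width"])
```

```text
[ 0.5984553  -0.09363709  0.017     ] [0.52491175 0.27686758 0.04864194] 0.40962257407629105
```

Request:
{"op": "play_rows", "data": {"offset": [[0, 0, -1], [0, 0, -2], [0, 0, -3], [0, 0, -3], [0, 0, -2], [0, 0, -1], [0.5, 2, 0], [0.6, 3, 0]], "turn": [0, 0, 0, 0, 0, 0, 0, 0]}}

```text
clock: 21.13
ee_pos: [0.5344, 0.2312, 0.1683]
orientation: [-3.137, -0.011, -0.001]
ft_force: [0.2, -0.9, -3.5]
grip_width: 0.406
grip_force: 30.1
```

Request:
{"op": "play_rows", "data": {"offset": [[0.6, 3, 0], [0.6, 3, 0], [0.6, 3, 0], [0.6, 3, 0], [0.6, 3, 0], [0.6, 3, 0], [0.6, 3, 0], [0.6, 3, 0]], "turn": [0, 0, 0, 0, 0, 0, 0, 0]}}

```text
clock: 21.8
ee_pos: [0.5825, -0.0147, 0.167]
orientation: [3.142, -0.0, -0.003]
ft_force: [0.3, 0.8, -2.8]
grip_width: 0.405
grip_force: 30.1
```

Request:
{"op": "play_rows", "data": {"offset": [[0.6, 3, 0], [0.6, 3, 0], [0.5, 2.2, 0], [0, 0, 2], [0, 0, 3], [0, 0, 2], [0, 0, 0], [0, 0, 0]], "turn": [0, 0, 0, 0, 0, 0, 0, 0]}}

```text
clock: 22.47
ee_pos: [0.5989, -0.0949, 0.0964]
orientation: [-3.141, -0.0, 0.006]
ft_force: [0.6, -0.4, -2.5]
grip_width: 0.406
grip_force: 30.1
```

Run:
```python
from h import *
o=get_obs();print(o["ee_pos"],o["orientation"],toolshift([.601,-.0955,.049]))
s=snapshot("wrist");cv2.imwrite("pics/w8.png",s["pixels"]);print(project(s,np.array([.601,-.0955,.017])),project(s,o["ee_pos"]))
```

```text
[ 0.59885804 -0.09494139  0.09644724] [-3.14121093e+00 -2.23890621e-04  6.20135578e-03] [0.23 0.06 4.74]
[281.22158259 218.40661832] [278.80912954 287.26999655]
```

View pics/w8.png

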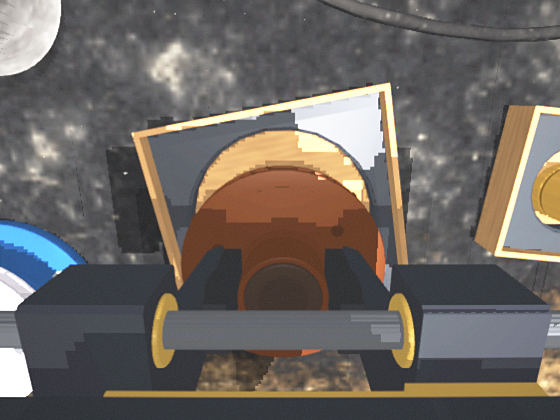

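w8: rusty impeller level above its bed (bed centre column ~284, part ~284); the alignment is good.

Request:
{"op": "play_rows", "data": {"offset": [[0.2, 0.1, 1], [0, 0, 1.5], [0, 0, 1], [0, 0, 0.6], [0, 0, 0.3], [0, 0, 0], [0, 0, 0]], "turn": [0, 0, 0, 0, 0, 0, 0]}}

```text
clock: 23.1
ee_pos: [0.6026, -0.0962, 0.054]
orientation: [3.141, -0.0, 0.001]
ft_force: [0.4, -0.1, -3.0]
grip_width: 0.402
grip_force: 30.1
```

Request:
{"op": "play_rows", "data": {"offset": [[0, 0, 0.2], [0, 0, 0], [0, 0, 0]], "turn": [0, 0, 0]}}

```text
clock: 23.35
ee_pos: [0.6025, -0.0963, 0.0521]
orientation: [3.141, -0.0, 0.001]
ft_force: [0.1, -0.2, -2.5]
grip_width: 0.408
grip_force: 30.1
```

Request:
{"op": "play_rows", "data": {"offset": [[0, 0, 0.15], [0, 0, 0], [0, 0, 0]], "turn": [0, 0, 0]}}

```text
clock: 23.6
ee_pos: [0.6022, -0.0962, 0.0502]
orientation: [3.142, -0.0, -0.0]
ft_force: [0.1, -0.3, -3.0]
grip_width: 0.409
grip_force: 30.1
```

Request:
{"op": "play_rows", "data": {"offset": [[0, 0, 0.15], [0, 0, 0], [0, 0, 0]], "turn": [0, 0, 0]}}

```text
clock: 23.85
ee_pos: [0.6024, -0.0962, 0.0487]
orientation: [3.142, -0.0, 0.0]
ft_force: [0.1, -0.4, -2.6]
grip_width: 0.411
grip_force: 30.1
```

Request:
{"op": "play_rows", "data": {"offset": [[0, 0, 0.15], [0, 0, 0], [0, 0, 0]], "turn": [0, 0, 0]}}

```text
clock: 24.1
ee_pos: [0.6024, -0.0962, 0.0486]
orientation: [3.141, -0.0, 0.001]
ft_force: [-3.3, 0.7, 8.5]
grip_width: 0.412
grip_force: 30.1
```

Request:
{"op": "play_rows", "data": {"offset": [[0, 0, 0], [0, 0, 0], [0, 0, 0], [0, 0, -1.5], [0, 0, -3], [0, 0, -3], [0, 0, -1.5], [0.2, 2, 0]], "turn": [0, 0, 0, 0, 0, 0, 0, 0], "fingers": -0.2}}

```text
clock: 24.77
ee_pos: [0.6071, -0.1111, 0.1411]
orientation: [-3.138, -0.01, -0.011]
ft_force: [-0.3, 1.1, -0.3]
grip_width: 0.603
grip_force: 0.0
```

Request:
{"op": "play_rows", "data": {"offset": [[0.3, 3, 0], [0.3, 3, 0], [0.3, 3, 0], [0.3, 3, 0], [0, 3, 0], [0, 0, 0], [0, 0, 0]], "turn": [0, 0, 0, 0, 0, 0, 0]}}

```text
clock: 25.35
ee_pos: [0.6153, -0.2694, 0.1368]
orientation: [3.14, -0.008, -0.001]
ft_force: [0.9, 0.9, 0.3]
grip_width: 0.602
grip_force: 0.0
```

Run:
```python
from h import *
o=get_obs();print(o["ee_pos"],o["orientation"],toolshift([.616,-.266,.046]))
s=snapshot("wrist");np.save("pics/w9.npy",s,allow_pickle=True);cv2.imwrite("pics/w9.png",s["pixels"]);print(project(s,np.array([.616,-.266,.039])),project(s,o["ee_pos"]*[1,1,0]+[0,0,.039]))
```

```text
[ 0.61530658 -0.26935004  0.13677828] [ 3.14000352e+00 -7.52915237e-03 -8.64600368e-04] [ 0.07 -0.35  9.08]
[274.94737405 212.2315113 ] [280.16187    213.23916217]
```

View pics/w9.png

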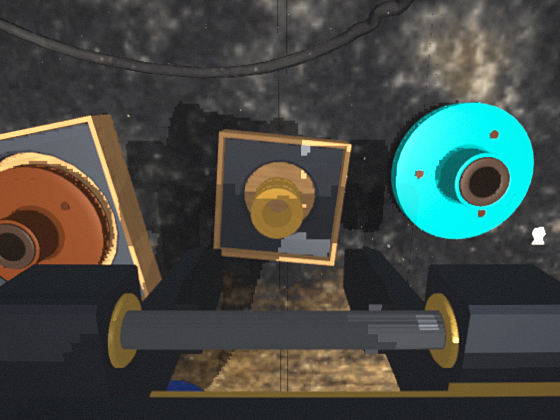

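w9: brass sleeve top at (276,214), bed centre ~(280,196); jaw axis at (280,213).

Run:
```python
from h import *
s=load("w9")
print(onz(s,(280,196),.017),np.mean([onz(s,q,.024) for q in[(220,131),(350,146),(333,265),(215,248)]],0),onz(s,(276,214),.039))
```

```text
[ 0.62113918 -0.26915138  0.017     ] [ 0.61997765 -0.26894169  0.024     ] [ 0.6148067  -0.26666602  0.039     ]
```

Request:
{"op": "play_rows", "data": {"offset": [[0, -0.3, 2], [0, 0, 2.5], [0, 0, 2], [0, 0, 1.5], [0, 0, 0.8], [0, 0, 0.3], [0, 0, 0], [0, 0, 0]], "turn": [0, 0, 0, 0, 0, 0, 0, 0], "fingers": -0.08}}

```text
clock: 26.07
ee_pos: [0.617, -0.2632, 0.0471]
orientation: [3.141, 0.0, 0.002]
ft_force: [-0.3, -0.2, 1.2]
grip_width: 0.536
grip_force: 0.0
```

Request:
{"op": "play_rows", "data": {"offset": [[-0.1, 0.2, 0.1], [0, 0, 0.1], [0, 0, 0]], "turn": [0, 0, 0]}}

```text
clock: 26.32
ee_pos: [0.6154, -0.2658, 0.0448]
orientation: [3.141, -0.001, 0.001]
ft_force: [0.6, 0.2, -0.7]
grip_width: 0.539
grip_force: 0.0
```

Request:
{"op": "play_rows", "data": {"offset": [[0, 0, 0], [0, 0, 0], [0, 0, 0], [0, 0, 0], [0, 0, 0], [0, 0, 0]], "turn": [0, 0, 0, 0, 0, 0], "fingers": 1, "squeeze": 20}}

```text
clock: 26.82
ee_pos: [0.6154, -0.2653, 0.0445]
orientation: [3.141, -0.0, 0.0]
ft_force: [-0.9, 0.0, 2.1]
grip_width: 0.385
grip_force: 20.0
```

Request:
{"op": "play_rows", "data": {"offset": [[0, 0, -1], [0, 0, -2.5], [0, 0, -3], [0, 0, -3], [0, 0, -2], [-0.6, -2.2, 0], [-0.6, -3, 0], [-0.6, -3, 0]], "turn": [0, 0, 0, 0, 0, 0, 0, 0]}}

```text
clock: 27.48
ee_pos: [0.5968, -0.1834, 0.1602]
orientation: [3.141, -0.004, 0.002]
ft_force: [0.8, 1.2, -1.0]
grip_width: 0.389
grip_force: 20.0
```

Request:
{"op": "play_rows", "data": {"offset": [[-0.6, -3, 0], [-0.6, -3, 0], [-0.6, -3, 0], [-0.6, -3, 0], [-0.6, -3, 0], [-0.6, -3, 0], [-0.6, -3, 0], [-0.6, -3, 0]], "turn": [0, 0, 0, 0, 0, 0, 0, 0]}}

```text
clock: 28.15
ee_pos: [0.5487, 0.0582, 0.1596]
orientation: [-3.142, 0.0, -0.0]
ft_force: [0.8, 0.3, -1.8]
grip_width: 0.388
grip_force: 20.0
```

Request:
{"op": "play_rows", "data": {"offset": [[-0.9, -2.9, 0], [0, 0, 0], [0, 0, 0], [0, 0, 0]], "turn": [0, 0, 0, 0]}}

```text
clock: 28.48
ee_pos: [0.5404, 0.0852, 0.1595]
orientation: [3.141, -0.0, 0.0]
ft_force: [0.1, -0.6, -1.4]
grip_width: 0.387
grip_force: 20.0
```

Run:
```python
from h import *
o=get_obs();print(o["ee_pos"],o["orientation"],toolshift([.540,.0864,.136]))
s=snapshot("wrist");np.save("pics/w10.npy",s,allow_pickle=True);cv2.imwrite("pics/w10.png",s["pixels"]);print(project(s,np.array([.540,.0864,.094])),project(s,o["ee_pos"]),project(s,np.array([.540,.0864,.023])))
```

```text
[0.54039723 0.0851562  0.15946452] [ 3.14072363e+00 -4.45677972e-04  3.15760615e-04] [-0.04 -0.13  2.35]
[277.71391925 230.9038837 ] [278.7801858 287.2269527] [278.92195806 198.66484428]
```

View pics/w10.png

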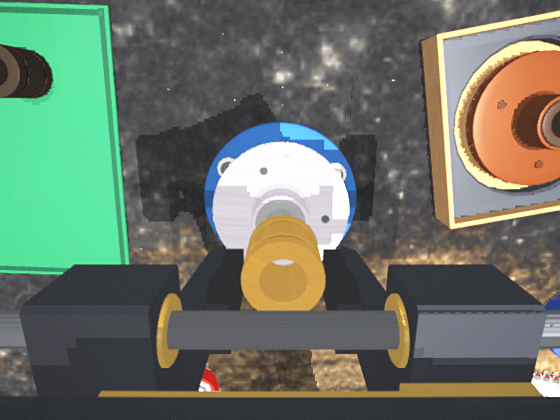

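w10: brass sleeve held upright at (283,283), over the silver impeller (foot centre col 281); rusty impeller lies in its bed at right. Aligned within a millimetre or so.

Request:
{"op": "play_rows", "data": {"offset": [[0, -0.1, 0.8], [0, 0, 0.8], [0, 0, 0.6], [0, 0, 0]], "turn": [0, 0, 0, 0]}}

```text
clock: 28.87
ee_pos: [0.5393, 0.0859, 0.1354]
orientation: [3.141, -0.002, -0.005]
ft_force: [-1.0, -0.4, -1.5]
grip_width: 0.388
grip_force: 20.0
```

Request:
{"op": "play_rows", "data": {"offset": [[0, 0, 0.5], [0, 0, 0.5], [0, 0, 0]], "turn": [0, 0, 0]}}

```text
clock: 29.12
ee_pos: [0.5393, 0.0867, 0.1262]
orientation: [3.141, -0.0, -0.004]
ft_force: [-0.4, 0.1, -1.4]
grip_width: 0.389
grip_force: 20.0
```

Request:
{"op": "play_rows", "data": {"offset": [[0, 0, 0.4], [0, 0, 0.3], [0, 0, 0]], "turn": [0, 0, 0]}}

```text
clock: 29.37
ee_pos: [0.539, 0.0869, 0.1194]
orientation: [3.141, 0.0, -0.004]
ft_force: [-3.1, -0.1, -1.8]
grip_width: 0.386
grip_force: 20.0
```

Request:
{"op": "play_rows", "data": {"offset": [[-0.15, 0, 0], [0, 0, 0.3], [0, 0, 0]], "turn": [0, 0, 0]}}

```text
clock: 29.62
ee_pos: [0.5386, 0.0869, 0.117]
orientation: [3.142, 0.0, -0.0]
ft_force: [-1.9, 2.0, -1.5]
grip_width: 0.385
grip_force: 20.0
```

Request:
{"op": "play_rows", "data": {"offset": [[0, 0, 0.2], [0, 0, 0], [0, 0, 0]], "turn": [0, 0, 0]}}

```text
clock: 29.87
ee_pos: [0.5386, 0.0868, 0.1151]
orientation: [3.142, -0.0, -0.001]
ft_force: [-2.3, 1.5, -1.5]
grip_width: 0.385
grip_force: 20.0
```

Request:
{"op": "play_rows", "data": {"offset": [[0, 0, 0.15], [0, 0, 0], [0, 0, 0]], "turn": [0, 0, 0]}}

```text
clock: 30.12
ee_pos: [0.5384, 0.0869, 0.1138]
orientation: [3.142, -0.0, -0.001]
ft_force: [-3.7, 0.5, 3.1]
grip_width: 0.39
grip_force: 20.0
```

Request:
{"op": "play_rows", "data": {"offset": [[0, 0, 0.1], [0, 0, 0]], "turn": [0, 0]}}

```text
clock: 30.28
ee_pos: [0.5383, 0.0869, 0.1136]
orientation: [3.141, -0.0, -0.001]
ft_force: [-6.3, 1.0, 11.7]
grip_width: 0.386
grip_force: 20.0
```

Request:
{"op": "play_rows", "data": {"offset": [[0, 0, 0], [0, 0, 0], [0, 0, 0], [0, 0, -1], [0, 0, -2.5], [0, 0, -1.5], [1.5, -2.5, 0], [1.5, -3, 0]], "turn": [0, 0, 0, 0, 0, 0, 0, 0], "fingers": -0.2}}

```text
clock: 30.95
ee_pos: [0.5703, 0.1389, 0.1648]
orientation: [3.14, -0.009, 0.004]
ft_force: [0.3, 0.4, -0.4]
grip_width: 0.6
grip_force: 0.0
```

Request:
{"op": "play_rows", "data": {"offset": [[1.5, -3, 0], [1.5, -3, 0], [1.5, -3, 0], [1.5, -3, 0], [0.6, -0.9, 0], [0, 0, 0], [0, 0, 0]], "turn": [0, 0, 0, 0, 0, 0, 0]}}

```text
clock: 31.53
ee_pos: [0.6349, 0.2704, 0.1628]
orientation: [3.141, 0.0, 0.0]
ft_force: [-0.4, 0.4, 0.4]
grip_width: 0.601
grip_force: 0.0
```

Run:
```python
from h import *
o=get_obs();print(o["ee_pos"],o["orientation"],toolshift([.635,.2712,.0455]))
t=snapshot("top");s=snapshot("wrist");cv2.imwrite("pics/w11.png",np.vstack([cv2.resize(s["pixels"],(400,300)),cv2.resize(t["pixels"][140:290,140:340],(400,300))]))
```

```text
[0.63487109 0.27043886 0.16283117] [3.14078869e+00 2.45004094e-04 4.03972231e-04] [ 1.000e-02 -9.000e-02  1.173e+01]
```

View pics/w11.png

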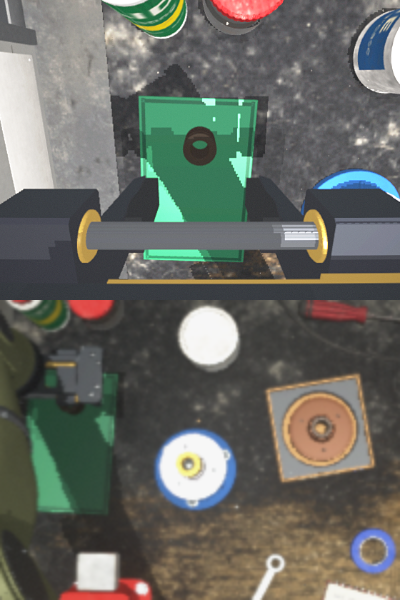

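w11: black sleeve on the mat between the jaws (200,147); on the shaft the brass sleeve crowns the silver impeller (190,464 in the composite); rusty impeller is centred in its carton.

Request:
{"op": "play_rows", "data": {"offset": [[0, -0.1, 2.5], [0, 0, 3], [0, 0, 3], [0, 0, 1.8], [0, 0, 1], [0, 0, 0.5], [0, 0, 0], [0, 0, 0]], "turn": [0, 0, 0, 0, 0, 0, 0, 0]}}

```text
clock: 32.3
ee_pos: [0.6357, 0.2715, 0.0459]
orientation: [-3.141, 0.001, -0.003]
ft_force: [0.0, 0.3, 0.8]
grip_width: 0.599
grip_force: 0.0
```

Request:
{"op": "play_rows", "data": {"offset": [[0, 0, 0], [0, 0, 0], [0, 0, 0], [0, 0, 0], [0, 0, 0], [0, 0, 0]], "turn": [0, 0, 0, 0, 0, 0], "fingers": 1}}

```text
clock: 32.8
ee_pos: [0.6355, 0.272, 0.0458]
orientation: [-3.141, 0.0, -0.002]
ft_force: [-1.6, 0.1, 5.2]
grip_width: 0.383
grip_force: 20.0
```

Request:
{"op": "play_rows", "data": {"offset": [[0, 0, -1.5], [0, 0, -3], [0, 0, -3.5], [0, 0, -3], [0, 0, -1.5], [0, 2, 0], [0, 3, 0], [0, 3, 0]], "turn": [0, 0, 0, 0, 0, 0, 0, 0]}}

```text
clock: 33.47
ee_pos: [0.6344, 0.1924, 0.1708]
orientation: [-3.141, -0.004, -0.001]
ft_force: [0.1, -0.3, -1.6]
grip_width: 0.384
grip_force: 20.0
```

Request:
{"op": "play_rows", "data": {"offset": [[-0.1, 3, 0], [-0.1, 3, 0], [-0.1, 3, 0], [-0.1, 3, 0], [-0.1, 3, 0], [-0.1, 3, 0], [-0.1, 3, 0], [-0.1, 3, 0]], "turn": [0, 0, 0, 0, 0, 0, 0, 0]}}

```text
clock: 34.13
ee_pos: [0.6264, -0.0496, 0.1703]
orientation: [3.141, -0.0, 0.0]
ft_force: [-0.4, -0.8, -2.3]
grip_width: 0.384
grip_force: 20.0
```

Request:
{"op": "play_rows", "data": {"offset": [[-0.1, 3, 0], [-0.1, 3, 0], [-0.1, 3, 0], [-0.1, 3, 0], [-0.1, 3, 0], [-0.1, 3, 0], [-0.1, 3, 0], [0, 1, 0]], "turn": [0, 0, 0, 0, 0, 0, 0, 0]}}

```text
clock: 34.8
ee_pos: [0.6178, -0.2755, 0.1702]
orientation: [3.136, -0.011, -0.001]
ft_force: [-0.2, -1.4, -1.3]
grip_width: 0.383
grip_force: 20.0
```

Request:
{"op": "play_rows", "data": {"offset": [[0, 0, 2], [0, 0, 2], [0, 0, 2], [0, 0, 1], [0, 0, 0], [0, 0, 0]], "turn": [0, 0, 0, 0, 0, 0]}}

```text
clock: 35.3
ee_pos: [0.6198, -0.2677, 0.0999]
orientation: [-3.141, -0.0, 0.001]
ft_force: [0.5, -0.3, -1.1]
grip_width: 0.384
grip_force: 20.0
```

Run:
```python
from h import *
o=get_obs();print(o["ee_pos"],o["orientation"],toolshift([.620,-.268,.0458]))
s=snapshot("wrist");cv2.imwrite("pics/w12b.png",s["pixels"]);print(project(s,np.array([.620,-.268,.017])),project(s,o["ee_pos"]*[1,1,0]+[0,0,.017]))
```

```text
[ 0.61980718 -0.2677462   0.09992273] [-3.14130584e+00 -4.29083306e-04  6.50471930e-04] [0.02 0.03 5.41]
[280.68980397 220.14093013] [280.27028189 220.44388544]
```

View pics/w12b.png

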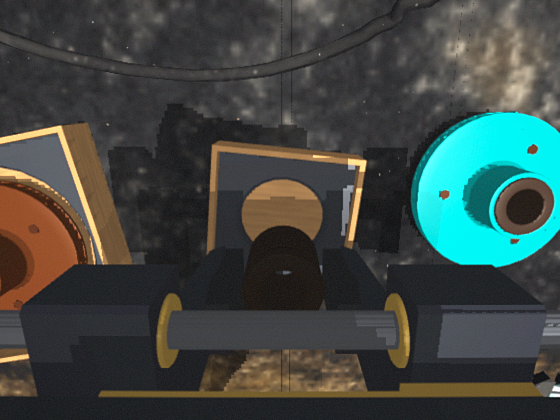

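w12: black sleeve upright over its bed (bed centre ≈ (282,220), expected (281,220)). Lower.

Request:
{"op": "play_rows", "data": {"offset": [[0, 0, 1.5], [0, 0, 1.5], [0, 0, 1], [0, 0, 0.5], [0, 0, 0.3], [0, 0, 0], [0, 0, 0]], "turn": [0, 0, 0, 0, 0, 0, 0]}}

```text
clock: 35.93
ee_pos: [0.62, -0.2683, 0.052]
orientation: [3.141, -0.0, 0.001]
ft_force: [-0.1, 0.4, -0.5]
grip_width: 0.386
grip_force: 20.0
```

Request:
{"op": "play_rows", "data": {"offset": [[0, 0, 0.2], [0, 0, 0.1], [0, 0, 0]], "turn": [0, 0, 0]}}

```text
clock: 36.18
ee_pos: [0.6198, -0.2683, 0.0489]
orientation: [3.141, -0.0, 0.0]
ft_force: [-1.2, -0.3, -1.5]
grip_width: 0.381
grip_force: 20.0
```

Request:
{"op": "play_rows", "data": {"offset": [[0, 0, 0.15], [0, 0, 0], [0, 0, 0]], "turn": [0, 0, 0]}}

```text
clock: 36.43
ee_pos: [0.6197, -0.2682, 0.0472]
orientation: [3.142, -0.0, -0.0]
ft_force: [0.3, -0.1, -1.1]
grip_width: 0.384
grip_force: 20.0
```

Request:
{"op": "play_rows", "data": {"offset": [[0, 0, 0.15], [0, 0, 0], [0, 0, 0]], "turn": [0, 0, 0]}}

```text
clock: 36.68
ee_pos: [0.62, -0.2683, 0.0459]
orientation: [3.141, -0.0, 0.001]
ft_force: [-0.3, -0.1, -0.5]
grip_width: 0.387
grip_force: 20.0
```

Request:
{"op": "play_rows", "data": {"offset": [[0, 0, 0.1], [0, 0, 0], [0, 0, 0]], "turn": [0, 0, 0]}}

```text
clock: 36.93
ee_pos: [0.62, -0.2683, 0.0458]
orientation: [3.141, -0.0, 0.001]
ft_force: [-1.4, 0.5, 6.3]
grip_width: 0.388
grip_force: 20.0
```

Seated. Release slowly with a limited opening, rise and check.

Request:
{"op": "play_rows", "data": {"offset": [[0, 0, 0], [0, 0, 0], [0, 0, 0], [0, 0, -1], [0, 0, -2.5], [0, 0, -3], [0, 0, -3], [0, 0, -3]], "turn": [0, 0, 0, 0, 0, 0, 0, 0], "fingers": -0.05}}

```text
clock: 37.6
ee_pos: [0.6196, -0.2682, 0.1716]
orientation: [-3.142, 0.0, -0.0]
ft_force: [0.9, -0.7, -0.4]
grip_width: 0.525
grip_force: 0.0
```

Request:
{"op": "play_rows", "data": {"offset": [[-3, 0, -1], [-3, 0, 0], [-2.5, 0, 0], [-2, 0, 0], [0, 0, 0], [0, 0, 0]], "turn": [0, 0, 0, 0, 0, 0]}}

```text
clock: 38.1
ee_pos: [0.5143, -0.2687, 0.1805]
orientation: [3.141, -0.002, 0.001]
ft_force: [0.5, -0.3, 0.5]
grip_width: 0.527
grip_force: 0.0
```

Run:
```python
from h import *
t=snapshot("top");s=snapshot("scene");w=snapshot("wrist")
a=cv2.resize(s["pixels"][120:320,200:400],(400,400));b=cv2.resize(t["pixels"][140:290,190:390],(400,300));c=cv2.resize(w["pixels"],(400,300))
cv2.imwrite("pics/fin.png",np.hstack([a[:,:],np.vstack([b,c])[:400]]) if 0 else np.hstack([cv2.copyMakeBorder(a,0,200,0,0,0),np.vstack([b,c])]))
```

```text
(no output)
```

View pics/fin.png

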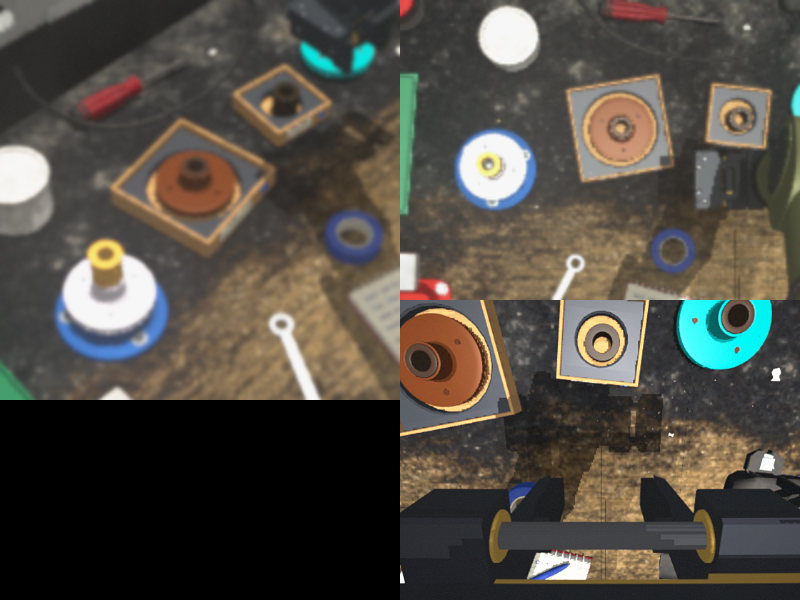

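The last pictures show everything in place: brass sleeve on the silver impeller on the shaft, and the worn parts centred in their beds. The tin and the tape look unmoved.

```bash
python3 -c "
from bench import *
print(close_job())"
```

```text
the job is handed in; nothing more can be done
None
```

The job is handed in at about 38 s on the robot's clock; the hand-in returned no verdict. The final pictures show the silver impeller and brass sleeve home on the shaft, the rusty impeller and black sleeve in their own cartons, and the tin and tape apparently unmoved.

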